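# Stack a loaded bangle tray on the stone tray

### The job

Pick up the wooden tray whose handle stands up, by that handle and with the slab and the bangle staying in it, and stack it on the other tray: feel its four corner lugs into the sockets and press it gently past the ball catches until it sits fully home all round. Then fold its handle down flat inside the tray, so that the next one can go on top. Never force, drop or tip the trays, leave the lower tray standing where it is and the rest of the bench undisturbed.

Things in the scene. Friction and masses are not known exactly. Their poses are not given: they have to be found in the camera images.
- tray_centre (a point): Centre, half-way up the walls, of the loaded tray to be stacked. Open plywood tray, 184 (x) by 240 (y) by 60 mm high, walls 7, floor 5, a 24 mm high divider along y. This point is 30 mm above its underside. z up, y along the long side and the handle. It stands on corner lugs, this point 43 mm above the bench. A half turn makes no difference. Loaded about 0.7 kg, heavier on the slab's side.
- tray_lug (a point): Tip of the loaded tray's lug at +x, +y. One lug under each corner, axis at x +-77, y +-105 mm from tray_centre: 14 mm square, 13 mm long, its last 4 mm tapering to 13 mm; its tip 43 mm below tray_centre. In each socket a sprung ball (7.5 mm below the rim) stops the lug about 6 mm short of home, until the tray is pressed with some 3 to 10 N besides its weight; keep pressing down to the rim.
- handle_centre (a point): Centre of the tray's round wooden grip, 18 mm thick, 100 long, along the tray's y. It tops a wire bail pivoted in the end walls at x = 0, 20 mm above tray_centre; grip axis 70 mm from the pivots, so 90 mm above tray_centre when upright. Hung from the held grip the tray swings on these loose pivots and its slab side sinks, by an unknown angle, up to 15 degrees; set down, it levels again.
- bail (a joint): Angle of the bail to the tray, rad: 0 upright, positive leans to the tray's +x. Starts within 0.2 of upright and stays there. Stops at +-1.57, folded flat inside the tray on either side, grip level with the pivots and just under the rim. Past about 1 it falls to the stop by itself.
- low_handle (a point): Centre of the lower tray's own grip. Same kind of tray, 1.6 kg with two rough stones, loose on its lugs, rim 73 mm above the bench; axes as above. Its handle is folded to its -x side: tray centre 70 mm off along +x, rim 10 mm above this point. Worn loose, this handle has slid 4 to 10 mm towards one end of its tray (along y), so the tray's middle and sockets must be felt for along y.
- low_pivot (a point): Middle of the lower handle's pivot line: over the tray's middle in x, 10 mm below its rim; off along y with the handle. Each 30 mm square corner post has a socket in its top, axes at x +-77, y +-105 mm from the tray's middle: 15.5 mm square, 15 deep. Home, the upper tray's underside rests on the rim, tray_centre 40 mm above this point; with its lugs on the post tops beside the sockets, 53.
- slab_centre (a point): Centre of the agate slab, 62 by 84 by 12 mm, about 0.17 kg, lying flat on the floor of the loaded tray, in either half of it.
- bangle_centre (a point): Centre of the jade bangle, 74 mm across, hole 56 mm, 12 mm high, lying flat in the other half of the loaded tray.
- oil: Bystander: plastic oil bottle with a green cap, 42 mm across, 105 mm high, standing between the trays; origin at its foot.
- hone: Bystander: brown whetstone, 120 by 42 by 22 mm, lying between the trays; origin under its centre.
- lap: Bystander: wooden polishing disc with a hub, 120 mm across, 30 mm high, beyond the trays; origin under its centre.
- bowl: Bystander: white bowl, 130 mm across, 45 mm high, beyond the trays; origin under its centre.
- brush: Bystander: flat brush, 200 mm long, to the right of the trays; origin under its middle.
- driver: Bystander: screwdriver, 200 mm long, to the left of the trays; origin under its middle.
- block: Bystander: plain wooden block, 50 by 85 by 40 mm, beyond the trays; origin under its centre.
Mind the look-alikes: they are no part of the job. Leave any black look-alike of the part that bears bangle_centre alone.

How it is judged:
By the outcome, as a careful person would: the job done as asked, in the order asked, and still so for the second after the job is handed in, with the robot touching nothing.
It also fails if it takes over 72 s, if anything falls off the work surface, if the arm or the gripper's body presses on something with over 40 N, if the wrist force passes 120 N, or if a joint passes its speed limit or range.

### The arm

A 6-joint arm with a two-finger parallel gripper is mounted at the origin on the work surface. World frame = base frame: x ahead of the robot, y to its left, z up, the work surface at z = 0. Lengths are in m, angles in rad, forces in N, time in s.
With the tool pointing down it reaches from about 0.35 to 0.85 m from the base axis. Payload 8.1 kg.
Tool frame: the origin (TCP) lies at the centre of the arm's flange, where the gripper is bolted on; the fingertips stand 186 mm ahead of it and the grasp point (between the pads) lies 167 mm ahead of it (robot.grasp_offset is the distance from the TCP to the grasp point, in m); z points along the fingers, y is the line along which they close (so a half turn about z gives the same grasp; the last joint's range is limited). The gripper opens to 93 mm and grips with 3 to 60 N. Pads are 15 mm wide; open, the fingers measure 128 mm over their backs; the gripper's body (75 mm by 188 mm) begins 65 mm behind the grasp point.
Start: joints at [-1.267, 0.13, 1.488, -0, 1.523, -0.085], TCP at [0.227, -0.555, 0.405] pointing down, gripper open.
Joint ranges: [-2.96, 2.96], [-0.89, 2.26], [0.02, 2.5], [-1.34, 4.48], [0, 2.73], [-2.66, 2.66]. Speed limits (rad/s): [2.39, 2.39, 2.79, 3.14, 3.14, 3.14].

### API

Orientations are given as a rotation vector (axis times angle).
In Python, from plant import robot gives the robot as it stands.
- The arm moves only by the tool drive_tool, never from a script. Its argument "moves" is one flat list of numbers, 7 for each row, row after row: the finger opening in mm, from 0 to 93, then the shift along the tool's x, y, z in mm, then the turn, a rotation vector about the tool's x, y, z in degrees. A call has 1 to 8 rows; each row shifts and turns the commanded pose from where the row before left it, along the tool's axes as they then stand; what a row does not reach is not made up. A row lasts 1/10 s, in which the tool goes at most 50 mm and 8.59 degrees, less where a joint would pass 70% of its speed; a pose out of reach is approached as far as the arm can. A call is refused whole if a number of a shift passes 50 or a number of a turn 8.59, either way. A call with a gripper value outside its range is refused whole. The fingers move at their own pace and stop on an object; "grip_force" is the grip in N (left out, the last holds). Time passes only in rows, so rows that do not move let the fingers close. It gives the time, the measured TCP pose, the force, the opening and the grip force at its end, in the units of the state.
- robot.read_state(): the state, without advancing time (a new reading comes with each control period).
- robot.read_camera(name): name is "side" or "top"; returns a dict with "color" (400x640x3 uint8, red, green, blue), "depth" (400x640 float32, m along the optical axis (not along the pixel's ray), 0 where there is no reading), "mtx" (3x3 intrinsics, pixels), "R" (3x3) and "t" (3): a world point X has camera coordinates R X + t. Camera axes: x right, y down, z forward; pixel columns grow to the right and rows downward; lengths in m; the calibration is good to about 2 mm. A picture is of the moment at which its call begins.
- robot.close_job(): hands the job in; it is judged then, once.
The state is a dict: "t": time; "q": joint angles; "dq": joint speeds; "joint_torque": joint torques, N m; "tool_pos": TCP position; "orientation": TCP orientation; "force": force on the tool from outside, world axes, zero at the start; "wrist_torque": the same for the moment, N m; "opening": finger opening in m; "gripper_force": force on a finger pad.
Only numpy, scipy, OpenCV 4.12 (cv2) and the standard library are available. Lean on these libraries where they do the work, as an engineer would, in place of code of your own. Each camera call takes 0.05 s, during which the arm holds its last target. There are 200 camera calls.

## Working session

There is one attempt and no reset: what is moved stays moved. The work goes in short steps, Python scripts to look and compute and a tool call to move; the robot and the scene stay as the last step left them, time stands still between calls to the robot, and variables do not carry over. Pictures are saved under pics/ and viewed, at most 10 in all, crops included, and the job is handed in when it is done.

Besides the shell and the picture viewer there is one more tool, called after "Emit:" as a command line: name --argument value ..., lists and objects as JSON in quotes. drive_tool: Moves the arm, as the interface text tells. Its arguments: {"type":"object","properties":{"moves":{"type":"array","items":{"type":"number"}},"grip_force":{"type":"number"}},"required":["moves"]}

```bash
mkdir -p pics
cat > h.py <<'E'
import numpy as np, cv2
from plant import robot
from scipy.spatial.transform import Rotation as Rn
def shot(n):
    c=robot.read_camera(n); d=c["depth"]; K=c["mtx"]
    v,u=np.mgrid[0:400,0:640]
    P=np.stack([(u-K[0,2])/K[0,0]*d,(v-K[1,2])/K[1,1]*d,d],-1)
    W=(P-c["t"])@c["R"]; W[d==0]=np.nan
    return c,W
def save(c,f): cv2.imwrite(f,c["color"][:,:,::-1])
E
python3 - <<'E'
from h import *
for n in("top","side"):
    c,W=shot(n); save(c,f"pics/{n}0.png"); np.savez(f"{n}0.npz",W=W,col=c["color"],K=c["mtx"],R=c["R"],t=c["t"])
    print(n,-c["R"].T@c["t"],c["mtx"][0,0])
s=robot.read_state(); print({k:np.round(v,3) for k,v in s.items()})
E
```

```text
top [ 0.38451639 -0.01913296  1.66124844] 480.93614778661635
side [ 0.53158402 -1.214015    0.97633912] 493.9913282826551
{'t': np.float64(0.1), 'q': array([-1.267,  0.131,  1.489, -0.   ,  1.523, -0.085]), 'dq': array([-0.002, -0.001, -0.003, -0.   , -0.   ,  0.   ]), 'joint_torque': array([ 2.0000e-03, -5.6134e+01, -4.9310e+01,  7.7000e-02,  2.9000e-02,
       -0.0000e+00]), 'tool_pos': array([ 0.227, -0.555,  0.404]), 'orientation': array([-3.081, -0.607,  0.   ]), 'force': array([-0.052, -0.034, -0.465]), 'wrist_torque': array([-0.045, -0.034, -0.006]), 'gripper_force': np.float64(0.0), 'opening': np.float64(0.093)}
```

View pics/top0.png

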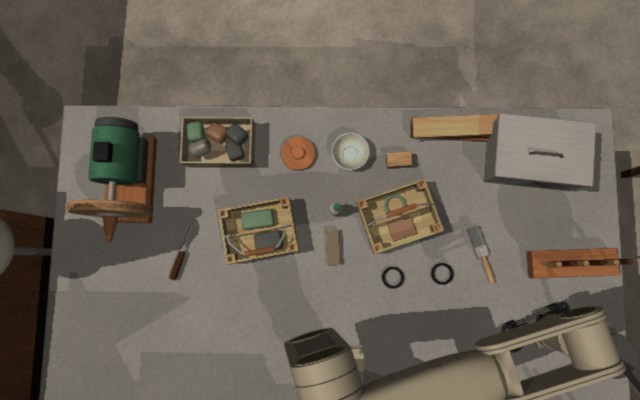

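View pics/side0.png

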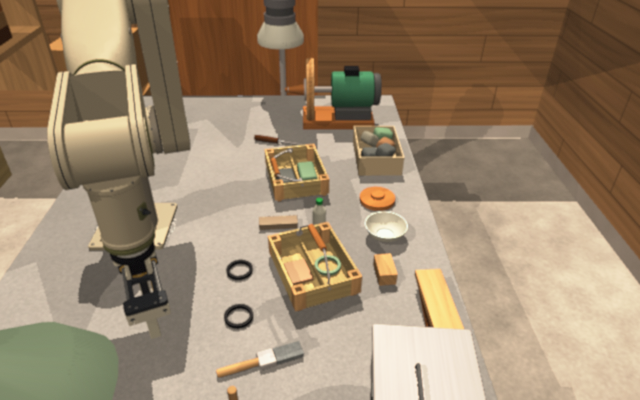

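The top view shows the loaded tray at about (400,217) with its handle up, and the lower tray at about (259,230) with its handle folded toward its lower edge. Next I measure the rims and grips.

```bash
cat >> h.py <<'E'
from scipy.optimize import minimize
def rimfit(pts,c0,yaw0,z=None,w=.184,l=.240,t=.007):
    # pts Nx2 rim points: fit rectangular frame (mid-line) robustly
    def cost(p):
        c,s=np.cos(p[2]),np.sin(p[2]); d=pts-p[:2]
        x=abs(d@[c,s]); y=abs(d@[-s,c])
        e=np.minimum(np.hypot(x-w/2+t/2,np.maximum(y-l/2,0)),np.hypot(y-l/2+t/2,np.maximum(x-w/2,0)))
        return np.mean(np.minimum(e,.012)**2)
    best=None
    for dx in(-.01,0,.01):
        for dy in(-.01,0,.01):
            r=minimize(cost,[c0[0]+dx,c0[1]+dy,yaw0],method="Nelder-Mead",options=dict(xatol=1e-5,fatol=1e-10))
            if best is None or r.fun<best.fun: best=r
    return best
E
python3 - <<'E'
from h import *
for n in("top","side"):
    D=np.load(n+"0.npz"); W=D["W"]; col=D["col"]
    top=np.load("top0.npz")["W"]
    for name,px in(("load",(217,400)),("low",(230,259))):
        c0=np.nanmedian(top[px[0]-25:px[0]+25,px[1]-25:px[1]+25].reshape(-1,3),0)[:2]
        m=np.hypot(W[...,0]-c0[0],W[...,1]-c0[1])<.18
        for lo,hi in((.066,.08),):
            k=m&(W[...,2]>lo)&(W[...,2]<hi); p=W[k]
            r=rimfit(p[:,:2],c0,.15); print(n,name,len(p),np.round(r.x,4),"deg",np.degrees(r.x[2]),"rms",r.fun**.5, "z",np.median(p[:,2]))
        k=m&(W[...,2]>.09); q=W[k]; print(" high",len(q),q.mean(0) if len(q) else 0, q[:,2].max() if len(q) else 0)
        g=(m&(W[...,2]>.115)); q=W[g]
        if len(q)>5:
            u,s,vt=np.linalg.svd(q[:,:2]-q[:,:2].mean(0)); print(" grip",len(q),q.mean(0),q.min(0),q.max(0),np.degrees(np.arctan2(-vt[0,0],vt[0,1])))
D=np.load("top0.npz")["col"]; a=D[165:275,205:455]
cv2.imwrite("pics/crop.png",cv2.resize(a[:,:,::-1],(800,352),interpolation=cv2.INTER_CUBIC))
E
```

```text
top load 648 [ 0.5452 -0.2197  0.3354] deg 19.21588141266711 rms 0.004770296764143144 z 0.07226281837818778
 high 236 [ 0.55383175 -0.21270635  0.13213181] 0.1478874181199534
 grip 205 [ 0.55447711 -0.21259603  0.13662977] [ 0.52264139 -0.28771225  0.11575733] [ 0.57960228 -0.14052572  0.14788742] 19.638331709075356
top low 824 [0.4934 0.2499 0.1958] deg 11.217840202850336 rms 0.006915508353176594 z 0.07217629245875669
 high 0 0 0
side load 943 [ 0.548  -0.2243  0.3377] deg 19.351545742911043 rms 0.005050207848365995 z 0.07079555506505561
 high 277 [ 0.56216983 -0.23662943  0.12941254] 0.14327613990727864
 grip 231 [ 0.56074637 -0.23063882  0.13487111] [ 0.53080517 -0.29510344  0.11552186] [ 0.58344392 -0.15104549  0.14327614] -160.3462448791157
side low 594 [0.4959 0.2454 0.1988] deg 11.389523443318632 rms 0.006825431512951546 z 0.07040063536996319
 high 0 0 0
```

View pics/crop.png

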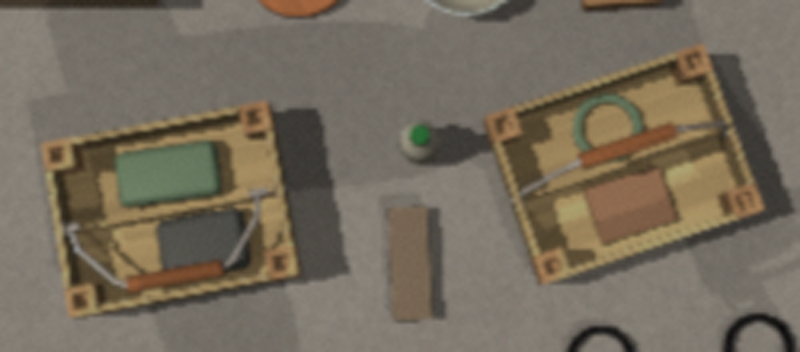

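The crop shows the handle grip at (630,146) over the loaded tray, with the slab on its near half and the bangle on the far half. The low grip is at (175,277) on its tray's near side. I now refine with the corner posts and grip colours.

```bash
cat >> h.py <<'E'
def proj(c,X):
    x=np.asarray(X)@c["R"].T+c["t"]; x=x@c["mtx"].T; return x[...,:2]/x[...,2:]
def backz(c,uv,z):
    r=np.c_[np.atleast_2d(uv),np.ones(len(np.atleast_2d(uv)))]@np.linalg.inv(c["mtx"]).T@c["R"]; o=-c["R"].T@c["t"]
    return o+r*((z-o[2])/r[:,2])[:,None]
def world(p,xy):
    C,S=np.cos(p[2]),np.sin(p[2]); return np.asarray(xy)@np.array([[C,S],[-S,C]])+p[:2]
def redness(col):
    a=col.astype(float)+1; return np.log(a[...,0]/a[...,2])
def framefit(c,p0,z,span=.02):
    """fit rectangle outline: maximise red/blue edge of the post tops (30 mm squares with socket) against wood, template on log R/B"""
    F=redness(c["color"])
    g=np.linspace(-.025,.025,41); gx,gy=np.meshgrid(g,g); gx=gx.ravel();gy=gy.ravel()
    ins=(abs(gx)<.015)&(abs(gy)<.015)
    def cost(p):
        s=0
        for a in(-1,1):
            for b in(-1,1):
                q=world(p,np.c_[a*.077+gx,b*.105+gy]); uv=proj(c,np.c_[q,np.full(len(q),z)]).astype(np.float32)
                v=cv2.remap(F.astype(np.float32),uv[:,0].copy(),uv[:,1].copy(),cv2.INTER_LINEAR).ravel()
                s+=v[ins].mean()-v[~ins].mean()
        return -s
    best=None
    for dx in(-.004,0,.004):
        for dy in(-.004,0,.004):
            r=minimize(cost,[p0[0]+dx,p0[1]+dy,p0[2]],method="Nelder-Mead",options=dict(initial_simplex=np.array([p0+np.array(e) for e in([dx,dy,0],[dx+.004,dy,0],[dx,dy+.004,0],[dx,dy,.03])]),xatol=1e-5,fatol=1e-5))
            if best is None or r.fun<best.fun: best=r
    return best
E
python3 - <<'E'
from h import *
L=np.array([.5465,-.222,.3365]); B=np.array([.4945,.2475,.197])
for n in("top","side"):
    D=np.load(n+"0.npz"); c=dict(color=D["col"],mtx=D["K"],R=D["R"],t=D["t"]); W=D["W"]
    for nm,p in(("load",L),("low",B)):
        r=framefit(c,p,.073); print(n,nm,np.round(r.x,4),np.degrees(r.x[2]),r.fun)
    F=redness(c["color"]); hsv=cv2.cvtColor(c["color"],cv2.COLOR_RGB2HSV)
    # grips: strongly red
    for nm,ctr,z in(("hi",[.555,-.215,.132],.133),("lo",[.426,.235,.07],.063)):
        uv=proj(c,np.array(ctr)); v,u=np.mgrid[0:400,0:640]; m=np.hypot(u-uv[0],v-uv[1])<32
        k=(m&(F>1.0)&(hsv[...,2]>60)).astype(np.uint8)
        nn,lab,st,ce=cv2.connectedComponentsWithStats(k)
        for i in range(1,nn):
            if st[i,4]>40:
                pts=np.argwhere(lab==i)[:,::-1].astype(float); w=backz(c,pts,z); d=w[:,:2]-w[:,:2].mean(0); _,s,vt=np.linalg.svd(d,full_matrices=False); pr=d@vt[0]
                print(n,nm,st[i],backz(c,[(pts.max(0)+pts.min(0))/2],z).round(4),w.mean(0).round(4),"len",np.ptp(pr).round(3),"yaw",np.degrees(np.arctan(-vt[0,0]/vt[0,1])).round(1))
D=np.load("top0.npz"); c=dict(color=D["col"],mtx=D["K"],R=D["R"],t=D["t"])
a=c["color"][195:270,210:305]; cv2.imwrite("pics/low.png",cv2.resize(a[:,:,::-1],None,fx=7.5,fy=7.5,interpolation=cv2.INTER_CUBIC))
E
```

```text
top load [ 0.5452 -0.2201  0.3333] 19.096859327959695 -1.0310816764831543
top low [0.4934 0.2482 0.1925] 11.0320119707504 -0.960938036441803
side load [ 0.5459 -0.2199  0.3402] 19.49110801384905 -0.8116496801376343
side low [0.4929 0.2516 0.1804] 10.338494643551844 -0.9783070087432861
side hi [308 225  18  25 171] [[ 0.5582 -0.2194  0.133 ]] [ 0.5584 -0.2177  0.133 ] len 0.101 yaw 18.9
side lo [260 137  17   5  47] [[0.3899 0.4372 0.063 ]] [0.3905 0.4381 0.063 ] len 0.063 yaw 70.5
side lo [271 158   8  16  68] [[0.4231 0.2484 0.063 ]] [0.4227 0.2518 0.063 ] len 0.101 yaw 11.0
```

View pics/low.png

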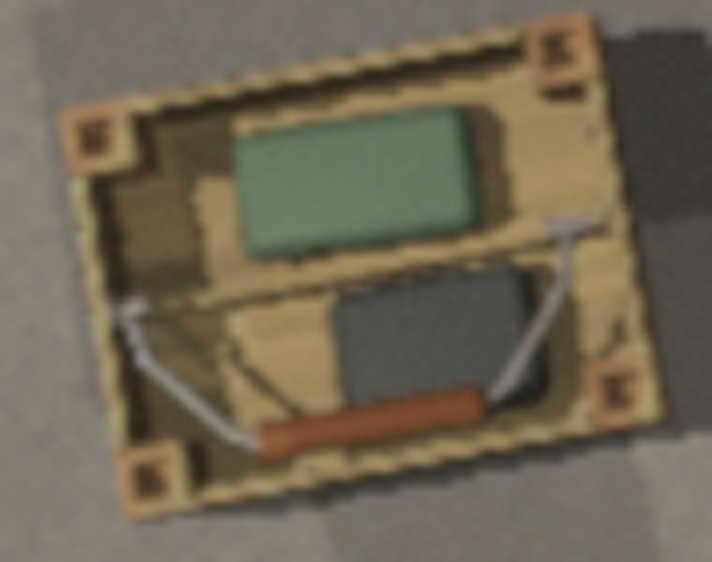

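```bash
cat >> h.py <<'E'
def plan(x,y,z,yaw,flip=None):
    """tool x = tray y, tool y = tray x (yaw rad), tool down; prints shift(mm, current tool axes) and turn (deg)"""
    s=robot.read_state(); R0=Rn.from_rotvec(s["orientation"])
    c,sn=np.cos(yaw),np.sin(yaw)
    T=np.array([[-sn,c,0],[c,sn,0],[0,0,-1.]])
    best=None
    for f in(1,-1):
        Rt=Rn.from_matrix(T@np.diag([f,f,1])); w=(R0.inv()*Rt).as_rotvec(degrees=True)
        print("flip" if f<0 else "same","turn",w.round(2))
    print("shift",(R0.inv().apply(np.array([x,y,z])-s["tool_pos"])*1e3).round(1),"q",s["q"].round(2),"pos",s["tool_pos"].round(4),"F",s["force"].round(2),"M",s["wrist_torque"].round(2),"open",s["opening"],"gf",s["gripper_force"],"t",s["t"])
E
python3 - <<'E'
from h import *
plan(.5564,-.2162,.40,np.radians(19.3))
D=np.load("top0.npz"); c=dict(color=D["col"],mtx=D["K"],R=D["R"],t=D["t"])
s=np.array([[558,52],[95,138],[615,392],[150,480]],float); uv=np.array([210,195])+(s+.5)/7.5-.5
w=backz(c,uv,.072); print(w.round(4),w.mean(0)); a=w[0]-w[2]+w[1]-w[3]; print(np.degrees(np.arctan2(a[1],a[0]))); b=w[1]-w[0]+w[3]-w[2]; print(np.degrees(np.arctan2(-b[0],b[1])),np.linalg.norm(a)/2,np.linalg.norm(b)/2)
uv=np.array([210,195])+(np.array([[263,441],[487,402]])+.5)/7.5-.5; g=backz(c,uv,.066);print(g.round(4),g.mean(0))
E
```

```text
same turn [-7.000e-02 -8.000e-02 -8.702e+01]
flip turn [-8.000e-02  7.000e-02  9.298e+01]
shift [ 432.9 -188.8    4.2] q [-1.27  0.13  1.49 -0.    1.52 -0.09] pos [ 0.2274 -0.555   0.4038] F [-0.05 -0.03 -0.46] M [-0.04 -0.03 -0.01] open 0.0930165114039237 gf 0.0 t 0.1
[[0.5888 0.1626 0.072 ]
 [0.5481 0.3682 0.072 ]
 [0.4382 0.1338 0.072 ]
 [0.3972 0.3378 0.072 ]] [0.49308347 0.25060182 0.072     ]
11.1045677257699
11.279961351358537 0.15359817919934313 0.20888601731741324
[[0.415  0.2897 0.066 ]
 [0.4334 0.1909 0.066 ]] [0.42417615 0.24029925 0.066     ]
```

Emit:
drive_tool --moves '[93,40,-17.4,0,0,0,0,93,40,-17.4,0,0,0,0,93,40,-17.4,0,0,0,0,93,40,-17.4,0,0,0,0,93,40,-17.4,0,0,0,0,93,40,-17.4,0,0,0,0,93,40,-17.4,0,0,0,0,93,40,-17.4,0,0,0,0]' --grip_force 40

```text
t: 0.9
tool_pos: [0.4717, -0.3035, 0.4043]
orientation: [-3.082, -0.607, 0.001]
force: [-0.1, -0.8, 0.4]
opening: 0.093
gripper_force: 0.0
```

Emit:
drive_tool --moves '[93,40,-17.4,0,0,0,0,93,40,-17.4,0,0,0,0,93,32.9,-14.8,0,0,0,0,93,0,0,0,0,0,-8,93,0,0,0,0,0,-8,93,0,0,0,0,0,-8,93,0,0,0,0,0,-8,93,0,0,0,0,0,-8]'

```text
t: 1.7
tool_pos: [0.5564, -0.2163, 0.4041]
orientation: [-2.683, -1.632, 0.001]
force: [0.5, 0.0, 0.5]
opening: 0.0929
gripper_force: 0.0
```

Emit:
drive_tool --moves '[93,0,0,0,0,0,-8,93,0,0,0,0,0,-8,93,0,0,0,0,0,-8,93,0,0,0,0,0,-8,93,0,0,0,0,0,-8,93,0,0,0,0,0,-7,93,0,0,0,0,0,0,93,0,0,0,0,0,0]'

```text
t: 2.5
tool_pos: [0.5564, -0.2164, 0.4044]
orientation: [-1.822, -2.558, 0.0]
force: [-0.0, -1.0, 0.8]
opening: 0.093
gripper_force: 0.0
```

```bash
python3 -c "
from h import *
plan(.5564,-.2162,.299,np.radians(19.3))"
```

```text
same turn [-0.03 -0.03 -0.23]
flip turn [-4.0000e-02  4.0000e-02  1.7977e+02]
shift [1.000e-01 1.000e-01 1.054e+02] q [-0.46  0.12  1.5   0.    1.52 -0.79] pos [ 0.5564 -0.2164  0.4044] F [-0.02 -1.03  0.81] M [-0.02 -0.07 -0.03] open 0.09302962253205178 gf 0.0 t 2.5
```

Emit:
drive_tool --moves '[93,0,0,35,0,0,0,93,0,0,35,0,0,0,93,0,0,25,0,0,0,93,0,0,10,0,0,0,50,0,0,0,0,0,0,30,0,0,0,0,0,0,24,0,0,0,0,0,0,24,0,0,0,0,0,0]' --grip_force 40

```text
t: 3.3
tool_pos: [0.5571, -0.2167, 0.3016]
orientation: [1.817, 2.559, 0.001]
force: [0.0, -0.9, 0.2]
opening: 0.0655
gripper_force: 0.0
```

```bash
python3 -c "
from h import *
plan(.5564,-.2162,.299,np.radians(19.3))
c,W=shot('side'); uv=proj(c,np.array([.55,-.22,.1])).astype(int); a=c['color'][uv[1]-75:uv[1]+65,uv[0]-80:uv[0]+80]; cv2.imwrite('pics/grasp.png',cv2.resize(a[:,:,::-1],None,fx=4,fy=4,interpolation=cv2.INTER_CUBIC))"
```

```text
same turn [ 0.12  0.12 -0.04]
flip turn [  0.19  -0.19 179.96]
shift [ 0.7 -0.5  2.6] q [-0.46  0.19  1.61  0.    1.34 -0.79] pos [ 0.5571 -0.2167  0.3016] F [ 0.03 -0.94  0.16] M [-0.04 -0.09  0.01] open 0.06552440493109529 gf 0.0 t 3.3
```

View pics/grasp.png

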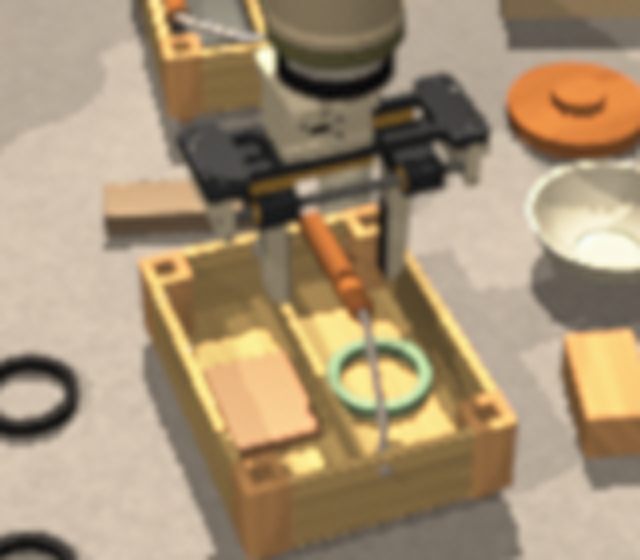

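The fingers straddle the grip at about (335,260), but seem nearer the grip's far end than its middle; they are still closing. The slab is at (260,395) and the bangle at (380,377).

```bash
python3 -c "
from h import *
for n in('side','top'):
    c,W=shot(n); F=redness(c['color'])
    for z in(.132,):
        # sample along expected grip line and finger line
        ctr=np.array([.5564,-.2162,z]); ey=np.array([-.330,.944,0])
        uv=proj(c,ctr); v,u=np.mgrid[0:400,0:640]; m=(np.hypot(u-uv[0],v-uv[1])<34)&(F>.9)
        pts=np.argwhere(m)[:,::-1].astype(float); w=backz(c,pts,z); al=(w-ctr)@ey*1e3; ac=(w-ctr)@np.array([.944,.33,0])*1e3
        k=abs(ac)<14; print(n,k.sum(),np.histogram(al[k],np.arange(-70,71,10)),np.median(ac[k]))
"
```

```text
side 199 (array([ 0,  1, 14, 19, 19, 18, 20, 19, 18, 19, 17, 12,  2,  0]), array([-70, -60, -50, -40, -30, -20, -10,   0,  10,  20,  30,  40,  50,
        60,  70])) 1.3548043500790796
top 3 (array([0, 0, 0, 0, 0, 0, 0, 0, 0, 2, 1, 0, 0, 0]), array([-70, -60, -50, -40, -30, -20, -10,   0,  10,  20,  30,  40,  50,
        60,  70])) -2.8299847670282343
```

Emit:
drive_tool --moves '[10,0,0,0,0,0,0,10,0,0,0,0,0,0,10,0,0,0,0,0,0,10,0,0,0,0,0,0,10,0,0,0,0,0,0,10,0,0,0,0,0,0,10,0,0,0,0,0,0,10,0,0,0,0,0,0]' --grip_force 45

```text
t: 4.25
tool_pos: [0.5565, -0.2164, 0.2997]
orientation: [1.818, 2.562, 0.0]
force: [0.3, -0.3, -0.6]
opening: 0.0167
gripper_force: 45.0
```

```bash
python3 -c "
from h import *
plan(.5564,-.2162,.299,np.radians(19.3))"
```

```text
same turn [ 0.01 -0.   -0.02]
flip turn [-0.0000e+00 -1.0000e-02  1.7998e+02]
shift [ 0.2 -0.1  0.7] q [-0.46  0.19  1.61  0.    1.33 -0.79] pos [ 0.5565 -0.2164  0.2997] F [ 0.29 -0.34 -0.6 ] M [-0.01 -0.28 -0.  ] open 0.016716112666851583 gf 44.99993026256561 t 4.25
```

Emit:
drive_tool --moves '[10,0,0,-2,0,0,0,10,0,0,-3,0,0,0,10,0,0,-4,0,0,0,10,0,0,-6,0,0,0,10,0,0,-8,0,0,0,10,0,0,-10,0,0,0,10,0,0,-10,0,0,0,10,0,0,-10,0,0,0]'

```text
t: 5.05
tool_pos: [0.5566, -0.2165, 0.3541]
orientation: [1.818, 2.561, 0.0]
force: [-0.1, -0.3, -6.9]
opening: 0.0169
gripper_force: 45.0
```

Emit:
drive_tool --moves '[10,0,0,-15,0,0,0,10,0,0,-20,0,0,0,10,0,0,-20,0,0,0,10,0,0,-20,0,0,0,10,0,0,-20,0,0,0,10,0,0,-15,0,0,0,10,0,0,-8,0,0,0,10,0,0,0,0,0,0]'

```text
t: 5.85
tool_pos: [0.5567, -0.2165, 0.4724]
orientation: [1.817, 2.56, 0.001]
force: [1.2, 0.1, -6.4]
opening: 0.0164
gripper_force: 45.0
```

```bash
python3 -c "
from h import *
plan(.4932+.0113,.2495+.0022,.46,np.radians(11.2))
c,W=shot('side'); uv=proj(c,np.array([.55,-.22,.26])).astype(int); a=c['color'][uv[1]-75:uv[1]+75,uv[0]-80:uv[0]+80]; cv2.imwrite('pics/lift.png',cv2.resize(a[:,:,::-1],None,fx=4,fy=4,interpolation=cv2.INTER_CUBIC))"
```

```text
same turn [0.11 0.09 8.08]
flip turn [-1.4000e-01  1.6000e-01 -1.7192e+02]
shift [459.2 105.3  11.8] q [-0.46  0.1   1.39  0.    1.64 -0.79] pos [ 0.5567 -0.2165  0.4724] F [ 1.21  0.11 -6.45] M [-0.06 -0.25  0.06] open 0.01639830606945514 gf 44.99800264835358 t 5.85
```

View pics/lift.png

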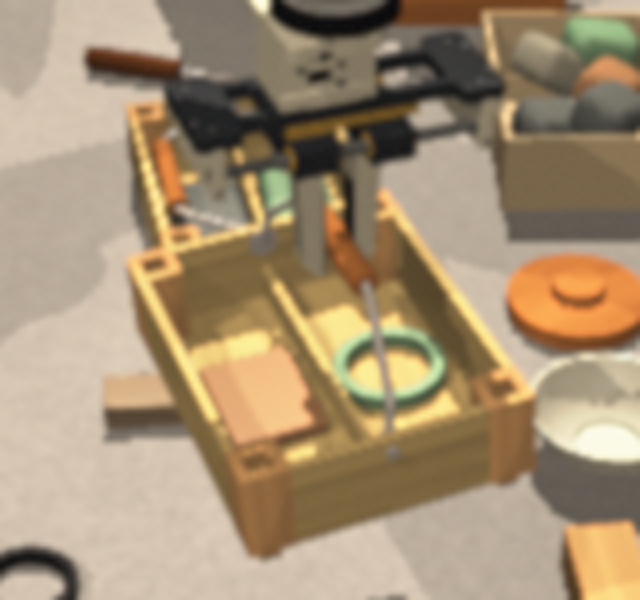

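The tray hangs level-ish with its slab side (left) a few degrees low; the slab at (265,395) and bangle at (390,367) stayed put. I carry it across.

Emit:
drive_tool --moves '[10,8,1.8,0,0,0,0,10,18,4.1,0,0,0,0,10,28,6.4,0,0,0,0,10,34,7.8,0,0,0,0,10,36,8.2,0,0,0,0,10,36,8.2,0,0,0,0,10,36,8.2,0,0,0,0,10,36,8.2,0,0,0,0]'

```text
t: 6.7
tool_pos: [0.5287, 0.0228, 0.47]
orientation: [-1.817, -2.562, 0.0]
force: [0.7, -0.2, -7.7]
opening: 0.0167
gripper_force: 45.0
```

Emit:
drive_tool --moves '[10,36,8.2,0,0,0,0,10,36,8.2,0,0,0,0,10,36,8.2,0,0,0,0,10,34,7.8,0,0,0,0,10,32,7.3,0,0,0,0,10,26,6,0,0,0,0,10,18,4.1,0,0,0,0,10,9,2,0,0,0,0]'

```text
t: 7.5
tool_pos: [0.5022, 0.2539, 0.4699]
orientation: [-1.814, -2.563, 0.001]
force: [-0.2, 0.1, -7.2]
opening: 0.0168
gripper_force: 45.0
```

Emit:
drive_tool --moves '[10,0,0,0,0,0,1,10,0,0,0,0,0,2,10,0,0,0,0,0,2,10,0,0,0,0,0,2,10,0,0,0,0,0,1,10,0,0,0,0,0,0,10,0,0,0,0,0,0,10,0,0,0,0,0,0]'

```text
t: 8.3
tool_pos: [0.5038, 0.2512, 0.4707]
orientation: [1.992, 2.429, -0.0]
force: [-0.2, -0.4, -7.0]
opening: 0.0168
gripper_force: 45.0
```

```bash
cat >> h.py <<'E'
def upper(c,W,ctr,yaw,zmin,zmax):
    """fit plane of the rim of the hanging tray (tilt about y) from depth, then 3D rim fit"""
    m=(np.hypot(W[...,0]-ctr[0],W[...,1]-ctr[1])<.17)&(W[...,2]>zmin)&(W[...,2]<zmax)
    p=W[m]
    def cost(q,full=False): # x,y,yaw,z rim centre,tilt about y (x side up +)
        Rm=Rn.from_euler("zy",[q[2],-q[4]]).as_matrix(); d=(p-[q[0],q[1],q[3]])@Rm
        x,y,z=abs(d[:,0]),abs(d[:,1]),d[:,2]
        e=np.minimum(np.hypot(x-.0885,np.maximum(y-.12,0)),np.hypot(y-.1165,np.maximum(x-.092,0)))
        e=np.hypot(e,z); 
        # missing coverage is implicit; robust
        return np.mean(np.minimum(e,.012)**2) if not full else (e<.008).sum()
    best=None
    for t in(0.,.08,.16,.24):
        for dx in(-.012,0,.012):
            r=minimize(cost,[ctr[0]+dx,ctr[1],yaw,ctr[2],t],method="Nelder-Mead",options=dict(maxiter=2000,xatol=1e-5,fatol=1e-10))
            if best is None or r.fun<best.fun: best=r
    return best.x,best.fun**.5,cost(best.x,True),len(p)
E
python3 - <<'E'
from h import *
plan(.4932,.2495,.46,np.radians(11.2))
s=robot.read_state(); g=s["tool_pos"]-[0,0,.167]; print("grip",g)
for n in("top","side"):
    c,W=shot(n); np.savez(n+"1.npz",W=W,col=c["color"],K=c["mtx"],R=c["R"],t=c["t"])
    q,f,a,b=upper(c,W,[g[0]-.011,g[1]-.002,g[2]-.06],np.radians(11.2),g[2]-.1,g[2]-.03); print(n,q.round(4),np.degrees(q[[2,4]]),f,a,b)
E
```

```text
same turn [-0.    0.    0.08]
flip turn [-1.0000e-02 -0.0000e+00 -1.7992e+02]
shift [  0.4 -10.7  10.7] q [ 0.37  0.01  1.49 -0.    1.64  0.17] pos [0.5038 0.2512 0.4707] F [-0.17 -0.4  -7.03] M [ 0.04 -0.2   0.  ] open 0.016765685766858104 gf 44.99850332736969 t 8.3
grip [0.50380729 0.25120392 0.3037339 ]
top [0.4924 0.248  0.1926 0.242  0.081 ] [11.03276318  4.63945362] 0.008725947346825318 504 998
side [0.494  0.2431 0.1991 0.2366 0.0757] [11.40906857  4.33520169] 0.010016038005155175 510 1631
```

Emit:
drive_tool --moves '[10,0.5,0,8,0,0,0,10,0,0,15,0,0,0,10,0,0,18,0,0,0,10,0,0,17,0,0,0,10,0,0,13,0,0,0,10,0,0,8,0,0,0,10,0,0,4,0,0,0,10,0,0,0,0,0,0]'

```text
t: 9.2
tool_pos: [0.5036, 0.2519, 0.3873]
orientation: [-1.992, -2.429, 0.001]
force: [-0.1, 0.4, -7.4]
opening: 0.0167
gripper_force: 45.0
```

Emit:
drive_tool --moves '[10,0,0,1,0,0,0,10,0,0,1,0,0,0,10,0,0,1,0,0,0,10,0,0,1,0,0,0,10,0,0,1,0,0,0,10,0,0,1,0,0,0,10,0,0,1,0,0,0,10,0,0,0,0,0,0]'

```text
t: 10.0
tool_pos: [0.5036, 0.2519, 0.3805]
orientation: [-1.992, -2.429, 0.001]
force: [0.2, 0.2, -8.1]
opening: 0.0167
gripper_force: 45.0
```

```bash
cat >> h.py <<'E'
def look(yaw,z0):
    plan(.5040,.2518,z0,np.radians(11.2))
    s=robot.read_state(); g=s["tool_pos"]-[0,0,.167]
    for n in("top","side"):
        c,W=shot(n)
        q,f,a,b=upper(c,W,[g[0]-.011,g[1]-.002,g[2]-.06],np.radians(yaw),g[2]-.1,g[2]-.03); print(n,q.round(4),np.degrees(q[[2,4]]),f,a,b)
E
python3 -c "
from h import *
look(11.2,.372)"
```

```text
same turn [-0.02  0.    0.08]
flip turn [-1.0000e-02 -4.0000e-02 -1.7992e+02]
shift [-0.2  0.4  8.5] q [0.37 0.04 1.62 0.   1.47 0.18] pos [0.5036 0.2519 0.3805] F [ 0.19  0.21 -8.07] M [ 0.02 -0.14 -0.01] open 0.016714730128350456 gf 44.99812066555023 t 10.0
top [0.4919 0.2488 0.1928 0.1521 0.0826] [11.04757015  4.73166983] 0.008809939764603368 439 875
side [0.4938 0.2442 0.1957 0.1468 0.087 ] [11.21165117  4.98245267] 0.01002923502661417 465 1504
```

Emit:
drive_tool --moves '[10,0.9,1,0,0,0,0,10,0,0,1,0,0,0,10,0,0,1,0,0,0,10,0,0,1,0,0,0,10,0,0,0,0,0,0]'

```text
t: 10.6
tool_pos: [0.5046, 0.253, 0.3778]
orientation: [1.992, 2.429, 0.001]
force: [-0.0, 0.8, -6.0]
opening: 0.0166
gripper_force: 45.0
```

Emit:
drive_tool --moves '[10,0,0,1,0,0,0,10,0,0,1,0,0,0,10,0,0,0,0,0,0]'

```text
t: 10.9
tool_pos: [0.5045, 0.253, 0.3757]
orientation: [-1.992, -2.429, -0.0]
force: [0.4, 0.2, -4.9]
opening: 0.0167
gripper_force: 45.0
```

Emit:
drive_tool --moves '[10,0,0,1,0,0,0,10,0,0,1,0,0,0,10,0,0,0,0,0,0]'

```text
t: 11.2
tool_pos: [0.5043, 0.2529, 0.3733]
orientation: [-1.992, -2.428, 0.001]
force: [-0.2, 0.1, -7.1]
opening: 0.0173
gripper_force: 45.0
```

```bash
python3 -c "
from h import *
look(11.2,.372)"
```

```text
same turn [-0.06  0.01  0.07]
flip turn [-1.0000e-02 -1.0000e-01 -1.7993e+02]
shift [-1.  -0.5  1.3] q [0.37 0.05 1.63 0.   1.46 0.18] pos [0.5043 0.2529 0.3733] F [-0.18  0.09 -7.05] M [-0.02 -0.14  0.02] open 0.017274466483221448 gf 44.99825656414032 t 11.2
top [0.4928 0.2501 0.1978 0.1449 0.0079] [11.33495587  0.45477828] 0.008691649459851255 447 880
side [0.4944 0.2447 0.199  0.1399 0.0094] [11.40313386  0.53762665] 0.00987009656693707 534 1485
```

Emit:
drive_tool --moves '[10,0,0,0.7,0,0,0,10,0,0,0.7,0,0,0,10,0,0,0,0,0,0]'

```text
t: 11.6
tool_pos: [0.5043, 0.253, 0.372]
orientation: [-1.992, -2.429, 0.001]
force: [0.2, -0.4, -6.9]
opening: 0.017
gripper_force: 45.0
```

Emit:
drive_tool --moves '[10,0,0,0.7,0,0,0,10,0,0,0.7,0,0,0,10,0,0,0,0,0,0]'

```text
t: 11.9
tool_pos: [0.5045, 0.253, 0.3708]
orientation: [-1.992, -2.429, 0.0]
force: [0.1, -0.1, -6.3]
opening: 0.0168
gripper_force: 45.0
```

```bash
python3 -c "
from h import *
look(11.2,.372)"
```

```text
same turn [-0.01  0.    0.08]
flip turn [-0.0000e+00 -2.0000e-02 -1.7992e+02]
shift [-1.1 -0.7 -1.2] q [0.37 0.05 1.63 0.   1.46 0.18] pos [0.5045 0.253  0.3708] F [ 0.09 -0.14 -6.28] M [ 0.02 -0.06  0.05] open 0.016784468442064892 gf 44.99926149845123 t 11.9
top [0.4927 0.2503 0.1957 0.1427 0.0107] [11.21260255  0.61407486] 0.008810819598051878 438 886
side [0.4944 0.2454 0.1976 0.1376 0.0074] [11.3214575   0.42471822] 0.009828145475798446 525 1477
```

Emit:
drive_tool --moves '[10,0,0,0.7,0,0,0,10,0,0,0.7,0,0,0,10,0,0,0,0,0,0]'

```text
t: 12.3
tool_pos: [0.5045, 0.253, 0.3694]
orientation: [-1.992, -2.429, 0.0]
force: [-1.2, -1.0, -7.0]
opening: 0.0166
gripper_force: 45.0
```

Emit:
drive_tool --moves '[10,0,0,0.7,0,0,0,10,0,0,0.7,0,0,0,10,0,0,0,0,0,0]'

```text
t: 12.6
tool_pos: [0.5045, 0.253, 0.368]
orientation: [-1.992, -2.429, 0.0]
force: [0.2, 0.0, -5.8]
opening: 0.0171
gripper_force: 45.0
```

Emit:
drive_tool --moves '[10,0,0,0.7,0,0,0,10,0,0,0.7,0,0,0,10,0,0,0,0,0,0]'

```text
t: 12.9
tool_pos: [0.5046, 0.253, 0.3668]
orientation: [1.992, 2.429, 0.0]
force: [0.1, 0.5, -6.5]
opening: 0.017
gripper_force: 45.0
```

```bash
python3 -c "
from h import *
look(11.2,.372)"
```

```text
same turn [ 0.02 -0.    0.07]
flip turn [ 0.0000e+00  3.0000e-02 -1.7993e+02]
shift [-1.1 -0.8 -5.2] q [ 0.37  0.05  1.64 -0.    1.45  0.18] pos [0.5046 0.253  0.3668] F [ 0.15  0.46 -6.51] M [-0.01 -0.16  0.03] open 0.016952306295269406 gf 45.000178813934326 t 12.9
top [0.4933 0.25   0.196  0.139  0.0079] [11.23097364  0.45351678] 0.008736816428938188 439 868
side [0.4949 0.245  0.2017 0.1334 0.0014] [11.55551577  0.08001268] 0.00988285917282358 528 1500
```

Emit:
drive_tool --moves '[10,0,0,0.7,0,0,0,10,0,0,0.7,0,0,0,10,0,0,0,0,0,0]'

```text
t: 13.3
tool_pos: [0.5046, 0.2531, 0.3657]
orientation: [1.992, 2.429, 0.001]
force: [1.3, 0.6, -2.5]
opening: 0.0168
gripper_force: 45.0
```

Emit:
drive_tool --moves '[10,0,0,0.7,0,0,0,10,0,0,0.7,0,0,0,10,0,0,0,0,0,0]'

```text
t: 13.6
tool_pos: [0.5047, 0.2531, 0.3647]
orientation: [1.992, 2.428, 0.002]
force: [0.1, -0.4, 1.5]
opening: 0.0167
gripper_force: 45.0
```

Emit:
drive_tool --moves '[10,0,0,0.7,0,0,0,10,0,0,0,0,0,0]'

```text
t: 13.8
tool_pos: [0.5046, 0.253, 0.3635]
orientation: [1.992, 2.429, 0.001]
force: [-0.5, -0.1, 0.2]
opening: 0.0169
gripper_force: 45.0
```

Emit:
drive_tool --moves '[10,0,0,0.7,0,0,0,10,0,0,0,0,0,0]'

```text
t: 14.0
tool_pos: [0.5044, 0.2529, 0.3622]
orientation: [-1.992, -2.429, 0.001]
force: [0.5, 0.1, -0.9]
opening: 0.0171
gripper_force: 45.0
```

Emit:
drive_tool --moves '[10,0,0,0.7,0,0,0,10,0,0,0,0,0,0]'

```text
t: 14.2
tool_pos: [0.5044, 0.253, 0.3614]
orientation: [-1.992, -2.429, 0.001]
force: [0.1, 1.4, -1.3]
opening: 0.017
gripper_force: 45.0
```

Emit:
drive_tool --moves '[10,0,0,0.7,0,0,0,10,0,0,0,0,0,0]'

```text
t: 14.4
tool_pos: [0.5045, 0.2531, 0.361]
orientation: [-1.992, -2.429, -0.0]
force: [0.3, 1.4, -0.8]
opening: 0.0169
gripper_force: 45.0
```

```bash
python3 -c "
from h import *
look(11.2,.372)"
```

```text
same turn [-0.   -0.01  0.08]
flip turn [ 1.0000e-02 -0.0000e+00 -1.7992e+02]
shift [ -1.1  -0.7 -11. ] q [0.37 0.06 1.64 0.   1.44 0.18] pos [0.5045 0.2531 0.361 ] F [ 0.31  1.45 -0.79] M [ 0.13 -0.07  0.03] open 0.01693810643595769 gf 45.00077962875366 t 14.4
top [0.493  0.25   0.1948 0.1332 0.01  ] [11.16123794  0.57433428] 0.008684719570999425 444 870
side [0.4945 0.2451 0.2024 0.1278 0.01  ] [11.59926746  0.57137824] 0.009855486443427668 520 1477
```

Emit:
drive_tool --moves '[10,0,0,0.7,0,0,0,10,0,0,0,0,0,0]'

```text
t: 14.7
tool_pos: [0.5045, 0.253, 0.3604]
orientation: [1.992, 2.429, 0.0]
force: [-0.0, 1.9, -0.4]
opening: 0.0167
gripper_force: 45.0
```

Emit:
drive_tool --moves '[10,0,0,0.7,0,0,0,10,0,0,0,0,0,0]'

```text
t: 14.9
tool_pos: [0.5046, 0.2531, 0.3597]
orientation: [1.992, 2.429, 0.001]
force: [2.2, 2.1, 0.3]
opening: 0.0172
gripper_force: 45.0
```

Emit:
drive_tool --moves '[10,0,0,0.7,0,0,0,10,0,0,0,0,0,0]'

```text
t: 15.1
tool_pos: [0.5047, 0.2531, 0.3597]
orientation: [1.992, 2.429, 0.002]
force: [0.4, 1.9, 4.4]
opening: 0.0169
gripper_force: 45.0
```

```bash
python3 -c "
from h import *
look(11.2,.372)
for n in('top0','top'):
    if n=='top0': W=np.load('top0.npz')['W']; p=[.5452,-.2201,np.radians(19.2)]; z=.073
    else: c,W=shot('top'); p=[.4932,.2497,np.radians(11.2)]; z=.133
    # rim height per corner region
    for a in(-1,1):
        for b in(-1,1):
            q=world(p,[a*.080,b*.108]); m=(np.hypot(W[...,0]-q[0],W[...,1]-q[1])<.022)&(abs(W[...,2]-z)<.007); print(n,a,b,m.sum(),np.median(W[...,2][m]).round(4),W[...,2][m].mean().round(4))
"
```

```text
same turn [ 0.07 -0.01  0.08]
flip turn [ 2.0000e-02  1.1000e-01 -1.7992e+02]
shift [ -1.1  -0.9 -12.3] q [0.37 0.06 1.65 0.   1.43 0.18] pos [0.5047 0.2531 0.3597] F [0.36 1.9  4.36] M [ 0.22 -0.25  0.03] open 0.016857978267213917 gf 45.00138759613037 t 15.1
top [ 0.4935  0.2502  0.1973  0.132  -0.0058] [11.30687341 -0.33012242] 0.008811971342066937 453 889
side [ 0.4952  0.245   0.1986  0.1266 -0.0062] [11.38085748 -0.35740306] 0.00986193824637601 543 1492
top0 -1 -1 63 0.0717 0.0719
top0 -1 1 56 0.0724 0.0724
top0 1 -1 66 0.0721 0.072
top0 1 1 61 0.072 0.0722
top -1 -1 70 0.1324 0.1325
top -1 1 71 0.1324 0.1327
top 1 -1 64 0.132 0.1326
top 1 1 0 nan nan
  return _methods._mean(a, axis=axis, dtype=dtype,
  ret = ret.dtype.type(ret / rcount)
<string>:10: RuntimeWarning: Mean of empty slice.
```

Emit:
drive_tool --moves '[10,0,0,0.7,0,0,0,10,0,0,0,0,0,0,10,0,0,0.7,0,0,0,10,0,0,0,0,0,0]'

```text
t: 15.65
tool_pos: [0.505, 0.2531, 0.3595]
orientation: [1.991, 2.428, 0.004]
force: [-0.3, 0.6, 12.0]
opening: 0.017
gripper_force: 45.0
```

Emit:
drive_tool --moves '[10,0,0,0.7,0,0,0,10,0,0,0,0,0,0]'

```text
t: 15.85
tool_pos: [0.5051, 0.2531, 0.3594]
orientation: [1.991, 2.427, 0.005]
force: [0.3, -0.2, 15.2]
opening: 0.0172
gripper_force: 45.0
```

Emit:
drive_tool --moves '[10,0,0,-1.5,0,0,0,10,0,0,-1.5,0,0,0,10,0,0,0,0,0,0,26,0,0,0,0,0,0,26,0,0,0,0,0,0,26,0,0,0,0,0,0]'

```text
t: 16.45
tool_pos: [0.5043, 0.2528, 0.3593]
orientation: [-1.992, -2.428, 0.002]
force: [0.5, -0.3, -0.1]
opening: 0.0259
gripper_force: 0.0
```

```bash
python3 -c "
from h import *
look(11.2,.372)
c,W=shot('side'); uv=proj(c,np.array([.49,.25,.12])).astype(int); a=c['color'][uv[1]-70:uv[1]+70,uv[0]-80:uv[0]+80]; cv2.imwrite('pics/home.png',cv2.resize(a[:,:,::-1],None,fx=4.5,fy=4.2,interpolation=cv2.INTER_CUBIC))"
```

```text
same turn [-0.08  0.03  0.07]
flip turn [-4.0000e-02 -1.3000e-01 -1.7993e+02]
shift [ -0.9  -0.5 -12.7] q [ 0.37  0.06  1.65 -0.    1.44  0.18] pos [0.5043 0.2528 0.3593] F [ 0.55 -0.26 -0.07] M [-0.08 -0.1   0.  ] open 0.02592050846745958 gf 0.0 t 16.45
top [ 0.4936  0.2502  0.1969  0.1319 -0.0056] [11.2830744  -0.31973007] 0.008850059639034645 449 900
side [ 0.4952  0.2452  0.2018  0.1265 -0.0071] [11.56255495 -0.40524356] 0.00988351737259256 528 1502
```

View pics/home.png

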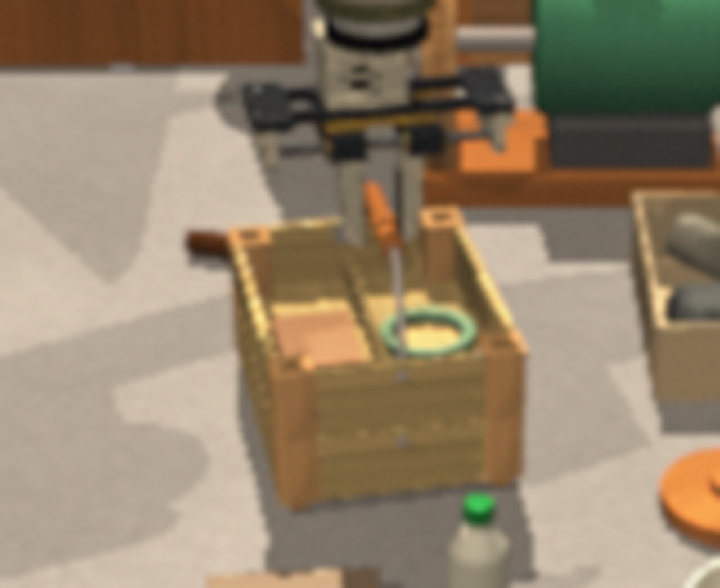

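The upper tray sits flush on the lower one: the seam at (400,430) is closed at both visible corners, with the slab at (320,340) and the bangle at (430,330) in place. The grip at (380,215) stands between the open fingers, so I fold it to +x now.

Emit:
drive_tool --moves '[26,0,0,-4,0,0,0,26,0,0,-4,0,0,0,26,0,5,1,0,0,0,26,0,4.8,1.2,0,0,0,26,0,5,1.8,0,0,0,26,0,4.7,2.1,0,0,0,26,0,4.6,2.5,0,0,0,26,0,4.5,2.7,0,0,0]'

```text
t: 17.4
tool_pos: [0.5329, 0.2587, 0.3561]
orientation: [-1.992, -2.429, 0.001]
force: [-0.3, 0.2, 0.9]
opening: 0.0257
gripper_force: 0.1
```

Emit:
drive_tool --moves '[26,0,4.1,3.2,0,0,0,26,0,4.1,3.4,0,0,0,26,0,3.6,3.8,0,0,0,26,0,3.5,3.9,0,0,0,26,0,2.4,3.4,0,0,0,26,0,2.4,3.5,0,0,0,26,0,1.7,3,0,0,0,26,0,1.7,3.1,0,0,0]'

```text
t: 18.2
tool_pos: [0.5557, 0.2632, 0.3291]
orientation: [1.992, 2.429, 0.0]
force: [0.8, -0.0, -0.1]
opening: 0.0258
gripper_force: 0.1
```

Emit:
drive_tool --moves '[26,0,1.5,1,0,0,0,26,0,1.5,1,0,0,0,26,0,0,0,0,0,0,26,0,0,0,0,0,0]'

```text
t: 18.6
tool_pos: [0.5586, 0.2638, 0.3275]
orientation: [1.992, 2.429, 0.0]
force: [-0.4, -0.2, 0.0]
opening: 0.0262
gripper_force: 0.0
```

```bash
python3 -c "
from h import *
plan(.5040,.2518,.372,np.radians(11.2))
c,W=shot('side'); uv=proj(c,np.array([.51,.25,.12])).astype(int); a=c['color'][uv[1]-70:uv[1]+50,uv[0]-70:uv[0]+70]; cv2.imwrite('pics/fold.png',cv2.resize(a[:,:,::-1],None,fx=4.5,fy=4.5,interpolation=cv2.INTER_CUBIC))"
```

```text
same turn [ 0.01 -0.    0.07]
flip turn [ 0.0000e+00  1.0000e-02 -1.7993e+02]
shift [ -1.1 -55.8 -44.5] q [0.36 0.22 1.53 0.   1.39 0.16] pos [0.5586 0.2638 0.3275] F [-0.39 -0.24  0.05] M [-0.05 -0.09 -0.01] open 0.026171610456219664 gf 0.0 t 18.6
```

View pics/fold.png

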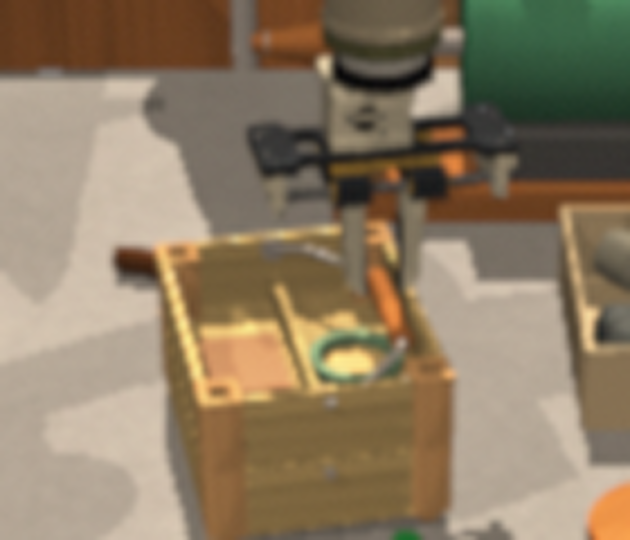

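The handle has fallen to the tray's +x side: the grip at (385,305) lies inside the far wall. I retract and verify.

Emit:
drive_tool --moves '[26,0,0,-8,0,0,0,26,0,0,-15,0,0,0,26,0,0,-25,0,0,0,26,0,0,-30,0,0,0,26,0,-25,-20,0,0,0,26,-40,-40,0,0,0,0,26,-45,-45,0,0,0,0,26,-45,-45,0,0,0,0]'

```text
t: 19.45
tool_pos: [0.4495, 0.1332, 0.4272]
orientation: [1.99, 2.429, 0.003]
force: [-0.6, -0.7, 0.8]
opening: 0.0259
gripper_force: 0.0
```

Emit:
drive_tool --moves '[26,-45,-20,0,0,0,0,26,-45,0,0,0,0,0,26,-45,0,0,0,0,0,26,-45,0,0,0,0,0,26,-40,0,0,0,0,0,26,-20,0,0,0,0,0,26,0,0,0,0,0,0]'

```text
t: 20.15
tool_pos: [0.4782, -0.1076, 0.4269]
orientation: [1.995, 2.424, 0.0]
force: [0.2, 1.4, 0.1]
opening: 0.0259
gripper_force: 0.0
```

```bash
python3 -W ignore -c "
from h import *
c,W=shot('top'); p=[.4932,.2497,np.radians(11.2)]
for a in(-1,1):
    for b in(-1,1):
        q=world(p,[a*.080,b*.108]); m=(np.hypot(W[...,0]-q[0],W[...,1]-q[1])<.022)&(abs(W[...,2]-.133)<.007); print(a,b,m.sum(),W[...,2][m].mean().round(4))
print('framefit',framefit(c,np.array(p),.133).x.round(4))
q=world(p,[.07,0]); m=np.hypot(W[...,0]-q[0],W[...,1]-q[1])<.03; print('max z grip region',np.nanmax(W[...,2][m]))
m=np.hypot(W[...,0]-p[0],W[...,1]-p[1])<.16; print('max z tray',np.nanmax(W[...,2][m]))
uv=proj(c,np.array([.5,.2,.1])).astype(int); a=c['color'][uv[1]-60:uv[1]+60,uv[0]-80:uv[0]+80]; cv2.imwrite('pics/end.png',cv2.resize(a[:,:,::-1],None,fx=4.5,fy=4.5,interpolation=cv2.INTER_CUBIC))
plan(.504,.25,.372,.195)"
```

```text
-1 -1 66 0.1331
-1 1 72 0.133
1 -1 66 0.1324
1 1 70 0.1324
framefit [0.4932 0.2474 0.1947]
max z grip region 0.14247947870678346
max z tray 0.14292657856006102
same turn [ 0.07  0.03 -0.04]
flip turn [ 5.0000e-02 -1.1000e-01  1.7996e+02]
shift [344.5  94.1  54.6] q [-0.32 -0.18  1.75  0.    1.57 -0.52] pos [ 0.4781 -0.1062  0.4267] F [-0.38  1.01  0.41] M [-0.01 -0.05 -0.01] open 0.025907589105184592 gf 0.0 t 20.2
```

View pics/end.png

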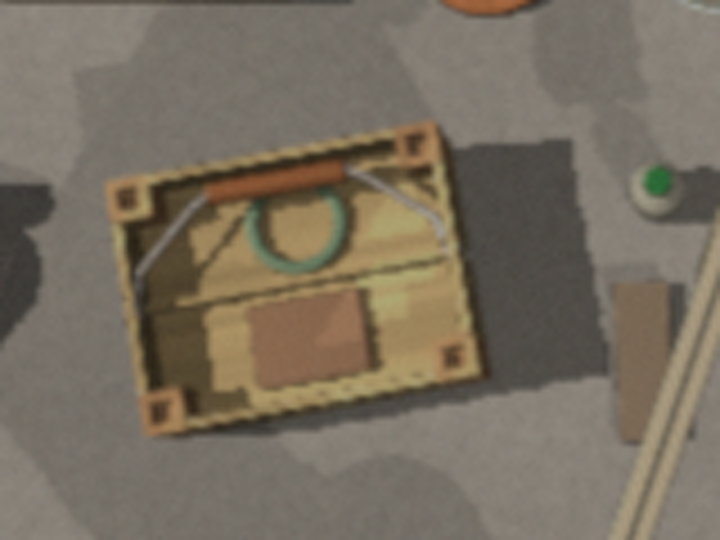

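The top view shows the grip folded flat at (277,182) inside the far wall, with the bangle at (297,230) and the slab at (310,338) in the tray. I average a few frames to confirm the seating and the fold.

```bash
python3 -W ignore -c "
from h import *
Z=[];
for i in range(12):
    c,W=shot('top'); Z.append(W)
W=np.nanmedian(Z,0); p=[.4932,.2494,np.radians(11.2)]
for a in(-1,1):
    for b in(-1,1):
        q=world(p,[a*.080,b*.108]); m=(np.hypot(W[...,0]-q[0],W[...,1]-q[1])<.022)&(abs(W[...,2]-.133)<.004); print(a,b,m.sum(),np.median(W[...,2][m]).round(4),W[...,2][m].mean().round(4))
F=redness(c['color']); q=world(p,[.07,0]); uv=proj(c,np.r_[q,.123]).astype(int); print('grip z',W[uv[1]-3:uv[1]+4,uv[0]-8:uv[0]+9:4,2].round(4))
print(robot.read_state()['t'])"
```

```text
-1 -1 67 0.1325 0.1325
-1 1 71 0.1328 0.1328
1 -1 65 0.1328 0.1326
1 1 72 0.1329 0.1327
grip z [[0.1258 0.1126 0.0916 0.1281 0.1314]
 [0.1059 0.0882 0.1302 0.1314 0.1313]
 [0.1245 0.1304 0.1306 0.1336 0.133 ]
 [0.1309 0.1312 0.1315 0.1303 0.1311]
 [0.132  0.1301 0.1315 0.1297 0.1276]
 [0.1312 0.1288 0.1279 0.1247 0.0901]
 [0.1309 0.1267 0.1232 0.0792 0.0773]]
20.8
```

All four corners are level at the home height and the grip top, about 131 mm, lies just under the rim. I hand the job in.

```bash
python3 -c "
from plant import robot
print(robot.close_job())"
```

```text
the job is handed in; nothing more can be done
None
```

The loaded tray is stacked on the lower one and sits fully home at all four corners, its handle is folded flat inside, the slab and bangle are still in it, and the job was handed in at about 21 s.

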